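# Nest the rinsing pans on the coaster

### The job

Put the watchmaker's rinsing pans away: stand the large pan in the middle of the round cork coaster, then the medium pan inside it, then the small pan inside that, each flat on the floor of the one below, and last put the lid on the small pan. Fan the handles: turn each about an eighth of a turn round from the handle just below it, going on the same way round, so that no handle lies over another. Leave the watch movement and the loupe where they are.

Things in the scene. Friction and masses are not known exactly. Their poses are not given: they have to be found in the camera images.
- large_pan: the large round nearly straight-sided steel pan, 92 mm across the rim, 86 mm across the foot, 28 mm high, wall 2.5 mm, floor 3 mm thick, about 110 g. Origin: centre of its underside; z up. One straight level steel handle runs out along its +x axis, 9 mm wide, 10 mm high, mid-height 23 mm above the underside, from the rim to 105 mm from the pan's axis. Stands upright on the bench, its handle pointing roughly towards the robot.
- medium_pan: the medium round nearly straight-sided steel pan, 70 mm across the rim, 64 mm across the foot, 38 mm high, wall 2.5 mm, floor 3 mm thick, about 85 g. Origin: centre of its underside; z up. One straight level steel handle runs out along its +x axis, 9 mm wide, 10 mm high, mid-height 33 mm above the underside, from the rim to 105 mm from the pan's axis. Stands upright on the bench, its handle pointing roughly towards the robot.
- small_pan: the small round nearly straight-sided steel pan, 46 mm across the rim, 40 mm across the foot, 48 mm high, wall 2.5 mm, floor 3 mm thick, about 65 g. Origin: centre of its underside; z up. One straight level steel handle runs out along its +x axis, 9 mm wide, 10 mm high, mid-height 42 mm above the underside, from the rim to 105 mm from the pan's axis. Stands upright on the bench, its handle pointing roughly towards the robot.
- large_pan_grip (a point): point on the large pan's handle where to take it: 85 mm from the pan's axis along its +x, at the handle's mid-height (23 mm above the pan's underside); same axes as the pan (x outwards along the handle).
- medium_pan_grip (a point): point on the medium pan's handle where to take it: 85 mm from the pan's axis along its +x, at the handle's mid-height (33 mm above the pan's underside); same axes as the pan (x outwards along the handle).
- small_pan_grip (a point): point on the small pan's handle where to take it: 85 mm from the pan's axis along its +x, at the handle's mid-height (42 mm above the pan's underside); same axes as the pan (x outwards along the handle).
- lid: loose steel lid of the small pan: a disc 54 mm across and 4 mm thick; under it a locating plug 32 mm across and 4 mm high that drops into the small pan's 41 mm mouth; on top an upright black knob 16 mm across, 18 mm high. Origin: centre of the plug's underside; z up; disc from 4 to 8 mm, knob from 8 to 26 mm above the origin. Lies plug down on the bench. Seated on the small pan its origin is 44 mm above that pan's underside. About 40 g.
- coaster: round cork coaster, 110 mm across, 6 mm thick, fixed to the bench. Origin: centre of its underside; its top is 6 mm higher.
- movement: watch movement in its low black holder, 40 mm across, 16 mm high, loose on the bench; origin: centre of its underside. To be left alone.
- loupe: black eye loupe, a small cup 34 mm across its upper rim and 28 mm high, loose on the bench; origin: centre of its underside. To be left alone.
Things that resemble listed ones, but are neither listed nor needed, are in the scene too. Leave any yellow look-alike of the small_pan alone. Of the things that look like the lid, take the one that is farthest to the robot's right at the start.

How it is judged (in metres and radians):
On the way, in this order (a step that is already met when the one before it is completed fails the run):
1. the large pan stands in the middle of the coaster, let go (horizontal distance between large_pan and coaster below 0.015 m and z of large_pan in the frame of coaster between 0.003 and 0.009 m and linear speed of large_pan below 0.02 m/s and angular speed of large_pan below 0.2 rad/s and angle between large_pan's own z axis and vertical below 0.08 rad and contact force between the fingers and large_pan below 0.3 N), for 0.2 s.
2. the medium pan stands in the large one, its handle fanned, let go (horizontal distance between large_pan and coaster below 0.015 m and z of large_pan in the frame of coaster between 0.003 and 0.009 m and linear speed of each of large_pan, medium_pan below 0.02 m/s and angular speed of each of large_pan, medium_pan below 0.2 rad/s and angle between each of large_pan, medium_pan's own z axis and vertical below 0.08 rad and horizontal distance between medium_pan and large_pan below 0.015 m and z of medium_pan in the frame of large_pan between 0 and 0.008 m and horizontal distance between large_pan_grip and medium_pan_grip between 0.035 and 0.115 m and contact force between the fingers and medium_pan below 0.3 N), for 0.2 s.
3. the small pan stands in the medium one, its handle fanned, let go (horizontal distance between large_pan and coaster below 0.015 m and z of large_pan in the frame of coaster between 0.003 and 0.009 m and linear speed of each of large_pan, medium_pan, small_pan below 0.02 m/s and angular speed of each of large_pan, medium_pan, small_pan below 0.2 rad/s and angle between each of large_pan, medium_pan, small_pan's own z axis and vertical below 0.08 rad and horizontal distance between medium_pan and large_pan below 0.015 m and z of medium_pan in the frame of large_pan between 0 and 0.008 m and horizontal distance between large_pan_grip and medium_pan_grip between 0.035 and 0.115 m and horizontal distance between small_pan and medium_pan below 0.015 m and z of small_pan in the frame of medium_pan between 0 and 0.008 m and horizontal distance between medium_pan_grip and small_pan_grip between 0.035 and 0.115 m and horizontal distance between large_pan_grip and small_pan_grip above 0.08 m and contact force between the fingers and small_pan below 0.3 N), for 0.2 s.
At the end, for the whole second after the job is handed in: Large pan on coaster, medium on its floor, small on medium's (each within 15 mm of centre), lid in small pan's mouth (8 mm); upright to 0.08 rad, at rest. Seen from above, grip points large-medium and medium-small 35 to 115 mm apart (25 to 85 deg), large-small over 80 mm (horizontal distance between large_pan and coaster below 0.015 m and z of large_pan in the frame of coaster between 0.003 and 0.009 m and linear speed of each of large_pan, medium_pan, small_pan, lid below 0.02 m/s and angular speed of each of large_pan, medium_pan, small_pan, lid below 0.2 rad/s and angle between each of large_pan, medium_pan, small_pan, lid's own z axis and vertical below 0.08 rad and horizontal distance between medium_pan and large_pan below 0.015 m and z of medium_pan in the frame of large_pan between 0 and 0.008 m and horizontal distance between large_pan_grip and medium_pan_grip between 0.035 and 0.115 m and horizontal distance between small_pan and medium_pan below 0.015 m and z of small_pan in the frame of medium_pan between 0 and 0.008 m and horizontal distance between medium_pan_grip and small_pan_grip between 0.035 and 0.115 m and horizontal distance between large_pan_grip and small_pan_grip above 0.08 m and horizontal distance between lid and small_pan below 0.008 m and z of lid in the frame of small_pan between 0.04 and 0.048 m); the robot touches nothing.
It fails at once if the watch movement is moved by more than 15 mm (distance of movement from where it was at the start of the episode above 0.015 m).
It fails at once if the loupe is moved by more than 15 mm (distance of loupe from where it was at the start of the episode above 0.015 m).
It also fails if it takes over 109 s, if anything falls off the work surface, if the arm or the gripper's body presses on something with over 40 N, if the wrist force passes 120 N, or if a joint passes its speed limit or range.

### The arm

A 6-joint arm with a two-finger parallel gripper is mounted at the origin on the work surface. World frame = base frame: x ahead of the robot, y to its left, z up, the work surface at z = 0. Lengths are in mm, angles in rad, forces in N, time in s.
With the tool pointing down it reaches from about 275 to 875 mm from the base axis. Payload 12.5 kg.
Tool frame: the origin (TCP) lies midway between the tips of the shut fingers; the grasp point (between the pads) lies 19 mm behind it (ctrl.tcp_to_grasp is the distance from the TCP to the grasp point, in mm); z points along the fingers, y is the line along which they close (so a half turn about z gives the same grasp; the last joint's range is limited). The gripper opens to 85 mm and grips with 20 to 120 N. Pads are 22 mm wide; open, the fingers measure 114 mm over their backs; the gripper's body (76 mm by 85 mm) begins 54 mm behind the grasp point. The pads swing forward as they close: fully open they stand 13 mm farther back than shut.
Start: joints at [-1.291, 0.351, 1.652, -0, 1.139, -0.085], TCP at [196.237, -513.785, 231.29] pointing down, gripper open.
Joint ranges: [-2.75, 2.75], [-0.79, 2.1], [0.01, 2.65], [-1.57, 4.71], [0.07, 3.14], [-2.87, 2.87]. Speed limits (rad/s): [2.22, 2.22, 2.79, 3.14, 3.14, 3.14].

### API

Orientations are given as a rotation vector (axis times angle).
In Python, from plant import ctrl gives the robot as it stands.
- The arm moves only by the shell command python3 -m handwheel 'ROWS' [FORCE]. ROWS is JSON, a list of rows, each an object with "linear": the shift along the tool's x, y, z as a fraction of full scale, a list of three; "dr": the turn, a rotation vector about the tool's x, y, z as a fraction of full scale, a list of three; "claw": the opening, from -1 (shut) to 1 (fully open). A call has 1 to 20 rows; each row is the pose to reach, as a shift and turn from the pose commanded when the call began, along the tool's axes at that moment, turning the shorter way round; what a row does not reach only later rows make up. Full scale, the value 1, is 10 cm for a shift and 180 degrees for a turn. A row lasts 1/10 s, in which the tool goes at most 50 mm and 8.59 degrees, less where a joint would pass 70% of its speed; a pose out of reach is approached as far as the arm can. A call with a number of a shift or a turn outside -1 to 1 is refused whole. A call with a gripper value outside its range is refused whole. The fingers move at their own pace and stop on an object; FORCE is the grip in N (left out, the last holds). Time passes only in rows, so rows that repeat a pose let the fingers close. It gives the time, the measured TCP pose, the force, the opening and the grip force at its end, in the units of the state.
- ctrl.observe(): the state, without advancing time (a new reading comes with each control period).
- ctrl.grab_frame(name): name is "scene" or "side" or "wrist"; returns the picture (384x512x3 uint8, blue, green, red); there is no depth.
- ctrl.camera_params(name): a dict with "fx", "fy", "cx", "cy" (pixels), "world_to_cam" (4x4, takes a point from world to camera coordinates); the wrist camera has in their place "hand_eye" (4x4, takes a point from camera to tool coordinates, whose origin is the TCP and whose axes are the flange's). Camera axes: x right, y down, z forward; pixel columns grow to the right and rows downward; lengths in mm; the calibration is good to about 2 mm. The wrist camera is an equidistant fisheye: a pixel r from the principal point sees the ray r / f radians off the axis. A picture is of the moment at which its call begins: read the wrist's pose just before it. camera_params takes no time and is no camera call.
- ctrl.sign_off(): hands the job in; it is judged then, once.
The state is a dict: "t": time; "joint_pos": joint angles; "joint_vel": joint speeds; "joint_torque": joint torques, N m; "tcp_pos": TCP position; "ee_rot": TCP orientation; "force": force on the tool from outside, world axes, zero at the start; "torque": the same for the moment, N m; "width": finger opening in mm; "grip_force": force on a finger pad.
Only numpy, scipy, OpenCV 4.12 (cv2) and the standard library are available. Lean on these libraries where they do the work, as an engineer would, in place of code of your own. Each camera call takes 0.05 s, during which the arm holds its last target. There are 200 camera calls.

## Working session

There is one attempt and no reset: what is moved stays moved. The work goes in short steps, Python scripts to look and compute and a shell command to move; the robot and the scene stay as the last step left them, time stands still between calls to the robot, and variables do not carry over. Pictures are saved under pics/ and viewed, at most 14 in all, crops included, and the job is handed in when it is done.

```bash
ls; mkdir -p pics; python3 - <<'E'
from plant import ctrl
import cv2,numpy as np
s=ctrl.observe();print(s['t'],s['tcp_pos'],s['ee_rot'],s['width'])
for n in("scene","side","wrist"):
    cv2.imwrite(f"pics/{n}0.png",ctrl.grab_frame(n))
    p=ctrl.camera_params(n);print(n,{k:np.round(v,3).tolist() for k,v in p.items()})
E
```

```text
pics
0.0 [ 196.14095194 -513.47858366  230.76298622] [-3.08836365e+00 -5.69631966e-01  1.69853084e-04] 85.77038549384795
scene {'fx': 499.568, 'fy': 499.568, 'cx': 258.734, 'cy': 191.452, 'world_to_cam': [[0.58, 0.814, -0.0, -268.784], [0.69, -0.492, -0.53, -321.813], [-0.432, 0.308, -0.848, 1394.319], [0.0, 0.0, 0.0, 1.0]]}
side {'fx': 468.887, 'fy': 468.887, 'cx': 263.873, 'cy': 189.001, 'world_to_cam': [[0.992, -0.129, -0.002, -485.757], [-0.067, -0.503, -0.862, 81.648], [0.11, 0.855, -0.507, 1042.426], [0.0, 0.0, 0.0, 1.0]]}
wrist {'fx': 297.319, 'fy': 297.319, 'cx': 255.784, 'cy': 188.266, 'hand_eye': [[0.0, -0.948, -0.317, 81.29], [1.0, 0.0, 0.001, -0.905], [-0.0, -0.317, 0.948, -142.224], [0.0, 0.0, 0.0, 1.0]]}
```

View pics/scene0.png

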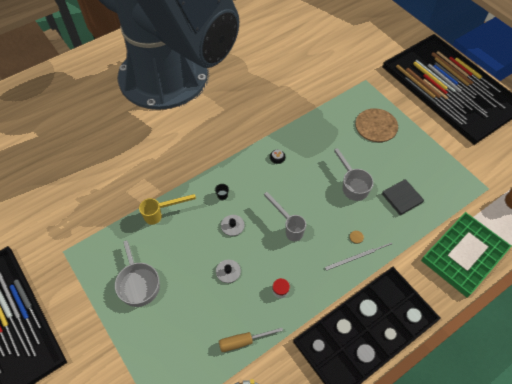

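View pics/side0.png

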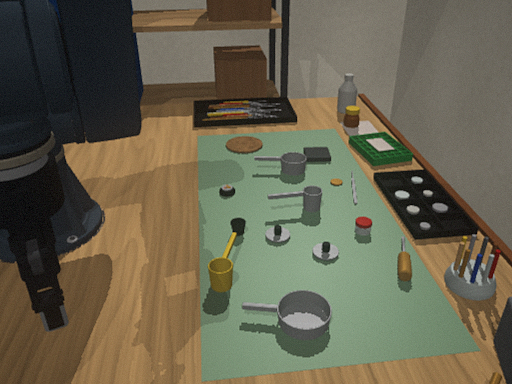

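The scene view shows the large pan at (137,284), medium (358,184), small (295,228), yellow decoy (150,210), coaster (377,125), movement (278,156), loupe (222,191), and two lid candidates (232,226) and (228,271). Next I'll convert these to positions and enlarge the view.

```bash
cat > h.py <<'E'
import numpy as np,cv2
from plant import ctrl
from scipy.spatial.transform import Rotation as R
def ray(cam,uv):
    p=ctrl.camera_params(cam); M=np.linalg.inv(p['world_to_cam'])
    d=M[:3,:3]@np.array([(uv[0]-p['cx'])/p['fx'],(uv[1]-p['cy'])/p['fy'],1]); return M[:3,3],d
def at(cam,uv,z):
    o,d=ray(cam,uv); return (o+d*(z-o[2])/d[2]).round(1)
def wray(uv,s):
    p=ctrl.camera_params('wrist');H=np.array(p['hand_eye']);x=(uv[0]-p['cx'])/p['fx'];y=(uv[1]-p['cy'])/p['fy']
    r=np.hypot(x,y);d=np.array([x*np.sinc(r/np.pi),y*np.sinc(r/np.pi),np.cos(r)])
    W=R.from_rotvec(s['ee_rot']).as_matrix()
    return W@H[:3,3]+s['tcp_pos'],W@H[:3,:3]@d
def wat(uv,z,s):
    o,d=wray(uv,s);return (o+d*(z-o[2])/d[2]).round(1)
E
python3 - <<'E'
from h import *
im=cv2.imread('pics/scene0.png')[90:320,60:440]
cv2.imwrite('pics/c1.png',cv2.resize(im,None,fx=2.1,fy=2.1,interpolation=cv2.INTER_CUBIC))
for n,a,b,z in [('large',(137,279),(303,309),28),('lhandle end',(127,243),(243,305),23),('med',(358,181),(294,158),38),('mh',(338,152),(256,157),33),('small',(296,222),(313,191),48),('sh',(267,195),(270,196),42),('coaster',(377,125),(244,144),6),('lidA',(232,227),(277,235),8),('lidB',(228,272),(326,252),8),('mov',(278,156),(227,190),8),('loupe',(222,188),(238,225),28),('yellow',(150,205),(221,265),48),('yh',(195,197),(234,232),42)]:
    print(n,at('scene',a,z),at('side',b,z))
E
```

```text
large [ 507.5 -344.4   28. ] [ 510.  -352.2   28. ]
lhandle end [ 417.8 -322.3   23. ] [ 411.8 -324.7   23. ]
med [595.3 189.7  38. ] [594.2 181.8  38. ]
mh [501.6 209.1  33. ] [496. 211.  33.]
small [601.3   1.8  48. ] [602.5  -9.2  48. ]
sh [505.2  -6.9  42. ] [502.9  -8.3  42. ]
coaster [480.6 363.6   6. ] [476.4 355.1   6. ]
lidA [ 511.5 -108.9    8. ] [ 503.3 -112.9    8. ]
lidB [ 597.3 -176.8    8. ] [ 592.6 -183.2    8. ]
mov [412.5  94.8   8. ] [409.5  89.3   8. ]
loupe [421.9 -75.8  28. ] [422.4 -93.7  28. ]
yellow [ 377.5 -237.6   48. ] [ 379.7 -244.7   48. ]
yh [ 414.6 -143.3   42. ] [ 411.1 -137.4   42. ]
```

View pics/c1.png

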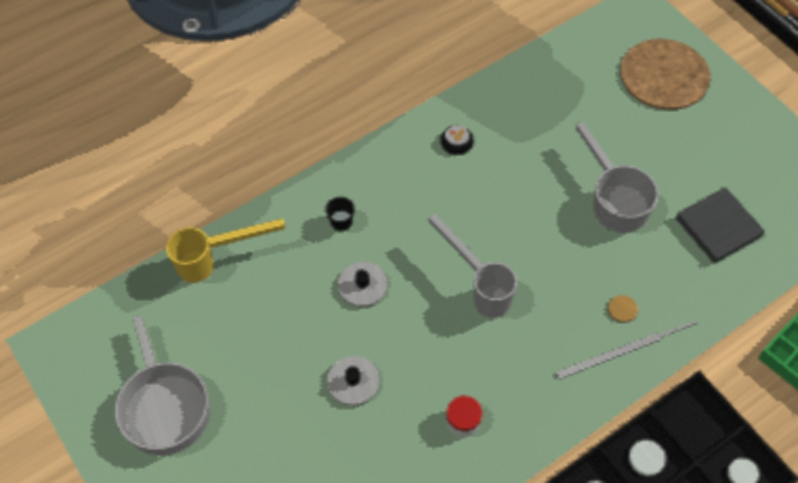

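```bash
python3 - <<'E'
import cv2
im=cv2.imread('pics/side0.png')[125:345,190:480]
cv2.imwrite('pics/c2.png',cv2.resize(im,None,fx=2.7,fy=2.7,interpolation=cv2.INTER_CUBIC))
E
```

```text
(no output)
```

View pics/c2.png

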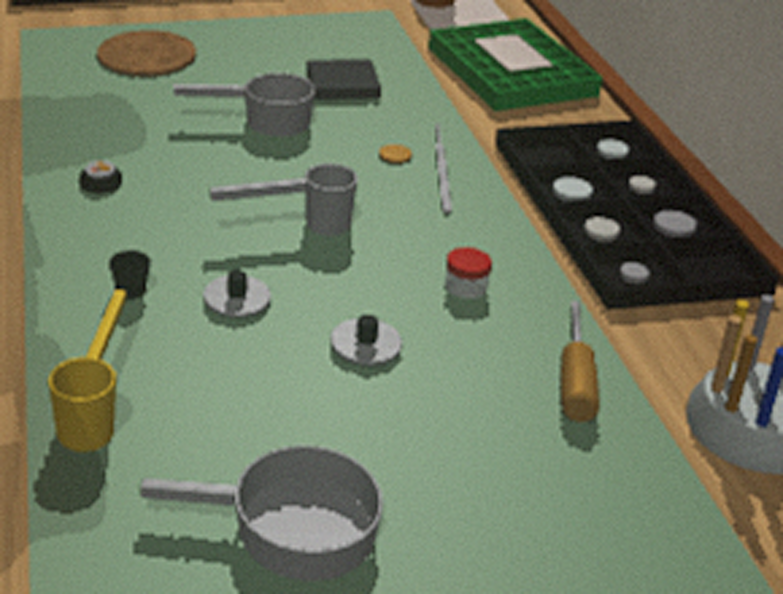

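The rightmost lid candidate (lowest y) is the one at scene (228,271), about (595,-180). The other, at (232,226), has y≈-110, and the side crop shows the same order: B at (367,335), A at (237,293). So lid B is the one to take. Next I'll go above the large pan's handle.

```bash
cat >> h.py <<'E'
def go(x,y,z,yaw,s=None):
    "print shift (in full scale) and turn in the present tool axes; yaw = world azimuth of tool x, deg, tool down"
    s=s or ctrl.observe(); W=R.from_rotvec(s['ee_rot']); a=np.radians(yaw)
    c,n=np.cos(a),np.sin(a); T=R.from_matrix(np.array([[c,n,0],[n,-c,0],[0,0,-1]]))
    print('t',round(s['t'],2),'at',s['tcp_pos'].round(1),'w',round(s['width'],1),'grip',round(s['grip_force'],1),'F',np.round(s['force'],1))
    print('shift',(W.inv().apply(np.array([x,y,z])-s['tcp_pos'])/100).round(3),'turn',((W.inv()*T).as_rotvec()/np.pi).round(4))
E
python3 - <<'E'
from h import *
for n,a,b,z in [('large',(137.4,281.9),(304.8,306.9),28),('med',(358.1,181.4),(293.7,159.1),38),('small',(295.7,223.8),(312.6,190.9),48)]:
    print(n,at('scene',a,z),at('side',b,z))
go(427,-325,200,-15)
E
```

```text
large [ 513.7 -346.8   28. ] [ 514.  -347.8   28. ]
med [596.2 189.2  38. ] [592.2 175.5  38. ]
small [604.4  -1.4  48. ] [601.7  -8.6  48. ]
t 0.15 at [ 196.2 -513.6  230.9] w 85.4 grip 0.0 F [-0.4 -0.4  1.1]
shift [ 2.829 -0.938  0.31 ] turn [-3.000e-04  1.000e-04  1.995e-01]
```

```bash
python3 -m handwheel '[{"linear":[0.5,-0.2,0],"dr":[0,0,0],"claw":1},{"linear":[1,-0.4,0],"dr":[0,0,0],"claw":1},{"linear":[1,-0.4,0],"dr":[0,0,0],"claw":1}]' && python3 -m handwheel '[{"linear":[0.5,-0.2,0],"dr":[0,0,0],"claw":0},{"linear":[1,-0.4,0],"dr":[0,0,0],"claw":0},{"linear":[1,-0.4,0],"dr":[0,0,0],"claw":0}]' && python3 -m handwheel '[{"linear":[0.5,-0.1,0.15],"dr":[0,0,0.05],"claw":-0.3},{"linear":[0.83,-0.14,0.31],"dr":[0,0,0.1],"claw":-0.3},{"linear":[0.83,-0.14,0.31],"dr":[0,0,0.15],"claw":-0.3},{"linear":[0.83,-0.14,0.31],"dr":[0,0,0.2],"claw":-0.3},{"linear":[0.83,-0.14,0.31],"dr":[0,0,0.2],"claw":-0.3}]'
python3 - <<'E'
from h import *
s=ctrl.observe();cv2.imwrite('pics/w1.png',ctrl.grab_frame('wrist'));import pickle;pickle.dump(s,open('w1.pkl','wb'))
E
```

```text
t: 0.45
tcp_pos: [277.8, -437.8, 231.1]
ee_rot: [-3.087, -0.574, -0.001]
force: [-0.7, -1.1, 0.3]
width: 85.5
grip_force: 0.0
t: 0.75
tcp_pos: [356.9, -365.0, 231.2]
ee_rot: [-3.088, -0.575, -0.001]
force: [0.1, 0.2, -1.0]
width: 44.5
grip_force: 0.0
t: 1.25
tcp_pos: [426.9, -325.3, 199.9]
ee_rot: [-3.113, 0.42, 0.001]
force: [0.7, 0.2, -0.4]
width: 30.1
grip_force: 0.0
```

View pics/w1.png

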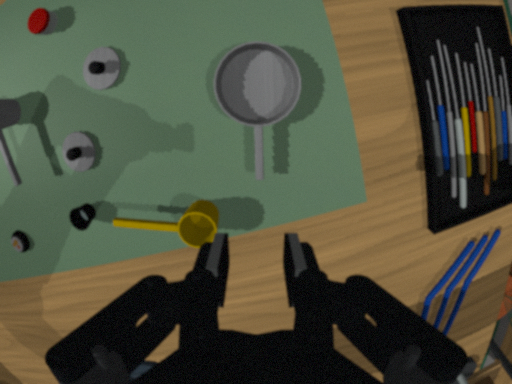

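The wrist view shows the large pan's rim centred at (257,84), with its handle running down to its end at (260,179). The lids are at (101,68) and (79,152).

```bash
python3 - <<'E'
from h import *
import pickle;s=pickle.load(open('w1.pkl','rb'))
c=wat((257,84),28,s);e=wat((259.5,178.5),28,s);print(c,e,np.linalg.norm(c-e))
r=[wat(p,28,s) for p in((214,84),(300,84),(257,42),(257,126))];print(np.linalg.norm(r[0]-r[1]),np.linalg.norm(r[2]-r[3]))
u=(e-c)/np.linalg.norm(e-c);yaw=np.degrees(np.arctan2(u[1],u[0]))-180;print(yaw)
for p,z in(((101,68),8),((79,152),8)):print(wat(p,z,s))
g=c+85*u;print(g);go(g[0],g[1],60,yaw)
E
```

```text
[ 513.1 -349.8   28. ] [ 413.5 -325.4   28. ] 102.54520954193818
89.56517180243668 89.3987136372778
-13.765215312007683
[ 593.4 -177.7    8. ]
[ 505.6 -109.     8. ]
[ 430.54129211 -329.57477437   28.        ]
t 1.3 at [ 426.8 -325.4  200. ] w 30.1 grip 0.0 F [ 0.2 -0.6  1. ]
shift [0.048 0.03  1.4  ] turn [-0.      0.0002 -0.009 ]
```

```bash
python3 -m handwheel '[{"linear":[0.02,0.01,0.5],"dr":[0,0,-0.008],"claw":-0.3},{"linear":[0.045,0.025,1],"dr":[0,0,-0.008],"claw":-0.3},{"linear":[0.045,0.025,1],"dr":[0,0,-0.008],"claw":-0.3}]' && python3 -m handwheel '[{"linear":[0,0,0.4],"dr":[0,0,0],"claw":-0.3},{"linear":[0,0,0.75],"dr":[0,0,0],"claw":-0.3},{"linear":[0,0,0.95],"dr":[0,0,0],"claw":-0.3},{"linear":[0,0,0.95],"dr":[0,0,0],"claw":-0.3},{"linear":[0,0,0.95],"dr":[0,0,0],"claw":-1},{"linear":[0,0,0.95],"dr":[0,0,0],"claw":-1},{"linear":[0,0,0.95],"dr":[0,0,0],"claw":-1},{"linear":[0,0,0.95],"dr":[0,0,0],"claw":-1},{"linear":[0,0,0.95],"dr":[0,0,0],"claw":-1}]' 80
```

```text
t: 1.6
tcp_pos: [427.9, -326.8, 95.0]
ee_rot: [-3.114, 0.372, 0.013]
force: [-0.1, 0.1, 0.2]
width: 30.0
grip_force: 0.0
t: 2.5
tcp_pos: [431.5, -329.5, 6.9]
ee_rot: [3.118, -0.373, 0.003]
force: [-2.3, -0.8, 9.1]
width: 6.9
grip_force: 78.9
```

```bash
python3 -m handwheel '[{"linear":[0,0,-0.1],"dr":[0,0,0],"claw":-1},{"linear":[0,0,-0.3],"dr":[0,0,0],"claw":-1},{"linear":[0,0,-0.6],"dr":[0,0,0],"claw":-1},{"linear":[0,0,-0.9],"dr":[0,0,0],"claw":-1},{"linear":[0,0,-1],"dr":[0,0,0],"claw":-1},{"linear":[0,0,-1],"dr":[0,0,0],"claw":-1}]'
python3 - <<'E'
from h import *
print(at('scene',(376.4,124.3),6),at('side',(244.1,144.1),6))
a=np.radians(172);x,y=478.5+85*np.cos(a),360+85*np.sin(a);print(x,y);go(x,y,107,-8)
E
```

```text
t: 3.1
tcp_pos: [431.3, -329.0, 106.8]
ee_rot: [3.118, -0.373, 0.004]
force: [-0.6, 0.5, -2.0]
width: 7.2
grip_force: 78.2
[478.  363.9   6. ] [476.6 354.3   6. ]
394.32721415696653 371.8297135816056
t 3.1 at [ 431.3 -329.   106.8] w 7.2 grip 78.2 F [-0.6  0.5 -2. ]
shift [-2.013 -6.723 -0.015] turn [ 0.0004 -0.0008 -0.0314]
```

```bash
python3 -m handwheel '[{"linear":[-0.1,-0.3,0],"dr":[0,0,0],"claw":-1},{"linear":[-0.2,-0.7,0],"dr":[0,0,0],"claw":-1},{"linear":[-0.3,-1,0],"dr":[0,0,0],"claw":-1}]' && python3 -m handwheel '[{"linear":[-0.15,-0.5,0],"dr":[0,0,0],"claw":-1},{"linear":[-0.3,-1,0],"dr":[0,0,0],"claw":-1}]' && python3 -m handwheel '[{"linear":[-0.15,-0.5,0],"dr":[0,0,0],"claw":-1},{"linear":[-0.3,-1,0],"dr":[0,0,0],"claw":-1}]' && python3 -m handwheel '[{"linear":[-0.15,-0.5,0],"dr":[0,0,0],"claw":-1},{"linear":[-0.3,-1,0],"dr":[0,0,0],"claw":-1}]' && python3 -m handwheel '[{"linear":[-0.15,-0.5,0],"dr":[0,0,0],"claw":-1},{"linear":[-0.3,-1,0],"dr":[0,0,0],"claw":-1},{"linear":[-0.3,-1,0],"dr":[0,0,0],"claw":-1}]'
python3 - <<'E'
from h import *
s=ctrl.observe();cv2.imwrite('pics/w2.png',ctrl.grab_frame('wrist'));import pickle;pickle.dump(s,open('w2.pkl','wb'))
go(394.3,371.8,107,-8)
E
```

```text
t: 3.4
tcp_pos: [424.1, -222.2, 103.8]
ee_rot: [-3.118, 0.374, 0.004]
force: [0.7, -0.2, -1.4]
width: 7.1
grip_force: 78.3
t: 3.6
tcp_pos: [418.8, -122.8, 104.1]
ee_rot: [-3.118, 0.375, 0.003]
force: [1.5, 1.1, -1.8]
width: 6.9
grip_force: 78.3
t: 3.8
tcp_pos: [413.4, -22.7, 104.3]
ee_rot: [-3.119, 0.374, 0.003]
force: [1.9, -0.5, -0.1]
width: 7.4
grip_force: 78.3
t: 4.0
tcp_pos: [408.1, 77.1, 104.3]
ee_rot: [3.119, -0.374, -0.003]
force: [1.1, -0.3, -1.4]
width: 6.9
grip_force: 78.3
t: 4.3
tcp_pos: [402.5, 183.6, 104.3]
ee_rot: [-3.12, 0.366, 0.002]
force: [0.4, -0.5, -1.8]
width: 7.3
grip_force: 78.4
t 4.35 at [402.6 181.9 104.2] w 7.0 grip 78.4 F [-0.4 -0.7 -1.1]
shift [-0.521 -1.828 -0.029] turn [ 0.0002  0.0005 -0.03  ]
```

View pics/w2.png

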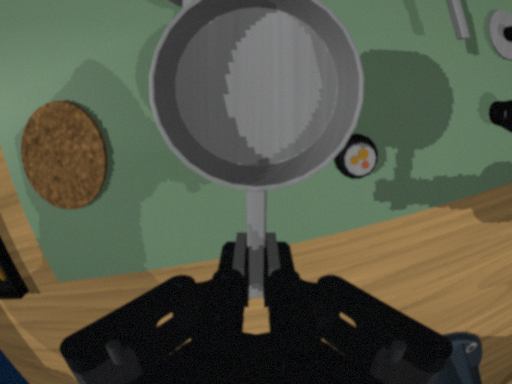

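The coaster's outline spans (21..107, 100..209). The pan hangs level with its handle straight, its near rim at (256,188).

```bash
python3 - <<'E'
from h import *
import pickle;s=pickle.load(open('w2.pkl','rb'))
P=[wat(p,6,s) for p in((21,152),(107,158),(66,100),(71,209))]
for p in P:print(p)
print((P[0]+P[1])/2,(P[2]+P[3])/2)
W=R.from_rotvec(s['ee_rot'])
for p in((256,188),(150,84),(363,84)):print(W.inv().apply(wat(p,128,s)-s['tcp_pos']).round(1))
E
```

```text
[498.2 412.7   6. ]
[461.9 307.8   6. ]
[526.3 333.7   6. ]
[424.6 371.    6. ]
[480.05 360.25   6.  ] [475.45 352.35   6.  ]
[ 41.5  -0.3 -23.8]
[ 86.  -43.5 -23.9]
[ 86.   43.1 -23.9]
```

```bash
python3 -m handwheel '[{"linear":[-0.15,-0.5,0],"dr":[0,0,-0.015],"claw":-1},{"linear":[-0.3,-0.95,0],"dr":[0,0,-0.03],"claw":-1},{"linear":[-0.3,-0.95,0],"dr":[0,0,-0.03],"claw":-1}]'
python3 -c "
from h import *
go(391.8,370,14,-8)"
```

```text
t: 4.65
tcp_pos: [396.7, 281.7, 104.6]
ee_rot: [-3.133, 0.22, 0.0]
force: [-0.2, -1.1, -1.1]
width: 7.2
grip_force: 78.6
t 4.65 at [396.7 281.7 104.6] w 7.2 grip 78.6 F [-0.2 -1.1 -1.1]
shift [-0.172 -0.867  0.906] turn [-0.0002  0.0001 -0.0001]
```

```bash
python3 -m handwheel '[{"linear":[-0.1,-0.45,0],"dr":[0,0,0],"claw":-1},{"linear":[-0.17,-0.87,0],"dr":[0,0,0],"claw":-1},{"linear":[-0.17,-0.87,0.3],"dr":[0,0,0],"claw":-1},{"linear":[-0.17,-0.87,0.6],"dr":[0,0,0],"claw":-1},{"linear":[-0.17,-0.87,0.8],"dr":[0,0,0],"claw":-1},{"linear":[-0.17,-0.87,0.85],"dr":[0,0,0],"claw":-1},{"linear":[-0.17,-0.87,0.88],"dr":[0,0,0],"claw":-1},{"linear":[-0.17,-0.87,0.9],"dr":[0,0,0],"claw":-1},{"linear":[-0.17,-0.87,0.9],"dr":[0,0,0],"claw":-1}]'
```

```text
t: 5.55
tcp_pos: [393.2, 367.4, 15.9]
ee_rot: [-3.133, 0.227, -0.001]
force: [0.7, -0.1, -1.8]
width: 6.9
grip_force: 78.7
```

```bash
python3 -m handwheel '[{"linear":[0,0,0.015],"dr":[0,0,0],"claw":-1},{"linear":[0,-0.02,0.03],"dr":[0,0,0],"claw":-1},{"linear":[0,-0.02,0.03],"dr":[0,0,0],"claw":-1}]'
python3 - <<'E'
from h import *
s=ctrl.observe();cv2.imwrite('pics/w3.png',ctrl.grab_frame('wrist'));cv2.imwrite('pics/s3.png',cv2.resize(ctrl.grab_frame('side')[95:215,190:350],None,fx=4,fy=4))
E
```

```text
t: 5.85
tcp_pos: [393.1, 369.4, 12.9]
ee_rot: [3.133, -0.226, 0.0]
force: [-1.9, -5.1, 8.8]
width: 6.4
grip_force: 80.0
```

View pics/s3.png

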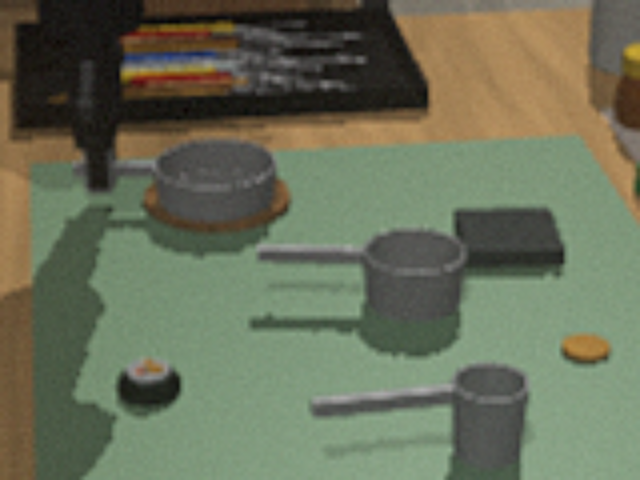

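The large pan stands centred on the coaster with its handle gripped, and contact shows 8.8 N upward. I'll release it and move over the medium pan.

```bash
python3 -m handwheel '[{"linear":[0,0,-0.005],"dr":[0,0,0],"claw":-0.3},{"linear":[0,0,-0.005],"dr":[0,0,0],"claw":-0.3},{"linear":[0,0,-0.005],"dr":[0,0,0],"claw":-0.3},{"linear":[0,0,-0.3],"dr":[0,0,0],"claw":-0.3},{"linear":[0,0,-0.7],"dr":[0,0,0],"claw":-0.3},{"linear":[0,0,-1],"dr":[0,0,0],"claw":-0.3},{"linear":[0,0,-1],"dr":[0,0,0],"claw":-0.3}]'
python3 -c "
from h import *
go(511.5,203,190,-14)"
```

```text
t: 6.65
tcp_pos: [394.6, 370.8, 116.1]
ee_rot: [-3.129, 0.226, -0.008]
force: [0.8, 0.4, -0.1]
width: 29.9
grip_force: 0.0
t 6.65 at [394.6 370.8 116.1] w 29.9 grip 0.0 F [ 0.8  0.4 -0.1]
shift [ 1.401  1.489 -0.74 ] turn [-0.0016 -0.0014  0.0319]
```

```bash
python3 -m handwheel '[{"linear":[0.3,0.3,-0.37],"dr":[0,0,0],"claw":-0.3},{"linear":[0.7,0.75,-0.74],"dr":[0,0,0],"claw":-0.3},{"linear":[0.7,0.75,-0.74],"dr":[0,0,0.03],"claw":-0.3}]' && python3 -m handwheel '[{"linear":[0.35,0.37,0],"dr":[0,0,0],"claw":-0.3},{"linear":[0.7,0.74,0],"dr":[0,0,0],"claw":-0.3},{"linear":[0.7,0.74,0],"dr":[0,0,0],"claw":-0.3},{"linear":[0.7,0.74,0],"dr":[0,0,0],"claw":-0.3}]'
python3 - <<'E'
from h import *
s=ctrl.observe();cv2.imwrite('pics/w4.png',ctrl.grab_frame('wrist'));import pickle;pickle.dump(s,open('w4.pkl','wb'))
E
```

```text
t: 6.95
tcp_pos: [453.1, 283.5, 187.7]
ee_rot: [-3.118, 0.375, -0.003]
force: [0.3, 0.8, -0.5]
width: 29.8
grip_force: 0.0
t: 7.35
tcp_pos: [502.1, 195.9, 185.5]
ee_rot: [3.119, -0.377, -0.002]
force: [0.1, 0.2, -0.1]
width: 29.8
grip_force: 0.0
```

View pics/w4.png

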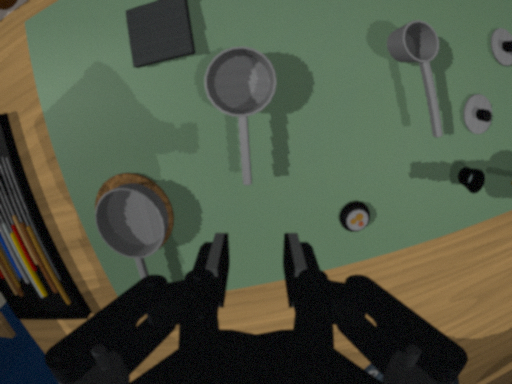

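The view shows the medium pan's rim at (240.5,82) with its handle end at (248,183). The large pan on the coaster has its rim at (132,221), and the small pan's rim is at (422,42) with its handle end at (438,136).

```bash
python3 - <<'E'
from h import *
import pickle;s=pickle.load(open('w4.pkl','rb'))
L=wat((132,221),34,s);print('large',L)
for n,a,b,z,zh in(('small',(422,42),(437,136),48,47),('med',(240.5,82),(247.5,183),38,38)):
    c=wat(a,z,s);e=wat(b,zh,s);u=(e-c)*[1,1,0];l=np.linalg.norm(u);u/=l;yaw=np.degrees(np.arctan2(u[1],u[0]))%360-180
    g=c+85*u;print(n,c,e,l,yaw,g)
go(g[0],g[1],15,yaw)
E
```

```text
large [480.6 349.   34. ]
small [602.3  -2.7  48. ] [500.8  -5.1  47. ] 101.52837041930688 1.3545246513808706 [517.32375184  -4.7092906   48.        ]
med [594.  188.8  38. ] [494.1 207.   38. ] 101.54432529688695 -10.325033477360137 [510.3764201  204.03472627  38.        ]
t 7.4 at [501.7 196.8 185.6] w 29.9 grip 0.0 F [-0.4  0.6  0.9]
shift [ 0.07  -0.091  1.706] turn [ 0.0001  0.0004 -0.0187]
```

```bash
python3 - <<'E'
from h import *
import pickle;s=pickle.load(open('w4.pkl','rb'))
for p in((134,173),(173,213),(95,200),(110,181),(163,190)):
    q=wat(p,6,s);print(q,np.linalg.norm(q[:2]-[478,358]))
for p in((97,221),(168,221),(132,185),(132,257)):
    q=wat(p,34,s);print(q)
a=np.array(cv2.imread('pics/w4.png'))[160:270,85:185];cv2.imwrite('pics/c4.png',cv2.resize(a,None,fx=5,fy=5))
E
```

```text
[529.2 338.7   6. ] 54.71681642785886
[469.3 307.3   6. ] 51.44103420422259
[509.9 407.3   6. ] 58.720524520818095
[528.  374.7   6. ] 52.71517807994202
[500.2 309.7   6. ] 53.15759588243246
[490.4 396.7  34. ]
[471.1 305.1  34. ]
[521.4 332.   34. ]
[434.9 369.7  34. ]
```

```bash
python3 -m handwheel '[{"linear":[0.04,-0.05,0.3],"dr":[0,0,-0.018],"claw":-0.3},{"linear":[0.07,-0.085,0.8],"dr":[0,0,-0.018],"claw":-0.3},{"linear":[0.07,-0.085,0.9],"dr":[0,0,-0.018],"claw":-0.3},{"linear":[0.07,-0.085,0.9],"dr":[0,0,-0.018],"claw":-0.3}]' && python3 -m handwheel '[{"linear":[0,0,0.4],"dr":[0,0,0],"claw":-0.3},{"linear":[0,0,0.7],"dr":[0,0,0],"claw":-0.3},{"linear":[0,0,0.8],"dr":[0,0,0],"claw":-0.3},{"linear":[0,0,0.8],"dr":[0,0,0],"claw":-0.3},{"linear":[0,0,0.8],"dr":[0,0,0],"claw":-1},{"linear":[0,0,0.8],"dr":[0,0,0],"claw":-1},{"linear":[0,0,0.8],"dr":[0,0,0],"claw":-1},{"linear":[0,0,0.8],"dr":[0,0,0],"claw":-1},{"linear":[0,0,0.8],"dr":[0,0,0],"claw":-1}]' 80
```

```text
t: 7.8
tcp_pos: [509.4, 204.0, 95.1]
ee_rot: [3.127, -0.283, -0.006]
force: [0.3, -0.1, -0.0]
width: 29.7
grip_force: 0.0
t: 8.7
tcp_pos: [511.6, 203.7, 17.5]
ee_rot: [-3.128, 0.285, -0.003]
force: [-2.9, 2.2, 7.6]
width: 7.3
grip_force: 79.3
```

View pics/c4.png

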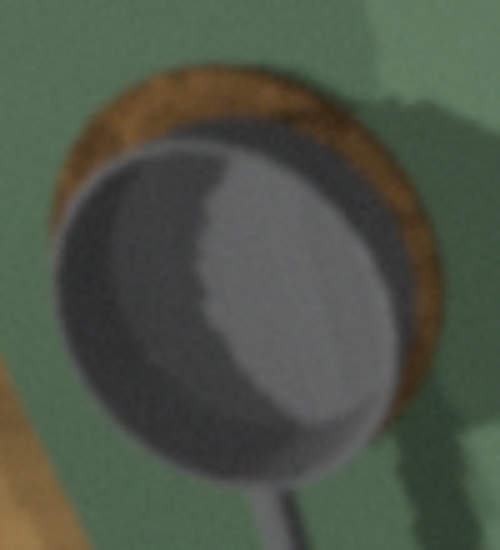

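The crop shows the large pan's rim centre at (130.4,222) in the full image. It sits within about 5 mm of the coaster's middle, which is fine. I'll lift the medium pan now.

```bash
python3 -m handwheel '[{"linear":[0,0,-0.1],"dr":[0,0,0],"claw":-1},{"linear":[0,0,-0.3],"dr":[0,0,0],"claw":-1},{"linear":[0,0,-0.6],"dr":[0,0,0],"claw":-1},{"linear":[0,0,-0.9],"dr":[0,0,0],"claw":-1},{"linear":[0,0,-1],"dr":[0,0,0],"claw":-1},{"linear":[0,0,-1],"dr":[0,0,0],"claw":-1}]'
python3 -c "
from h import *
go(410.8,301.2,117,37)"
```

```text
t: 9.3
tcp_pos: [511.5, 203.4, 117.7]
ee_rot: [-3.128, 0.285, -0.004]
force: [0.4, 0.9, -2.0]
width: 6.8
grip_force: 78.2
t 9.3 at [511.5 203.4 117.7] w 6.8 grip 78.2 F [ 0.4  0.9 -2. ]
shift [-1.167 -0.779  0.005] turn [-0.     -0.0009 -0.2635]
```

```bash
python3 -m handwheel '[{"linear":[-0.2,-0.15,0],"dr":[0,0,-0.04],"claw":-1},{"linear":[-0.5,-0.35,0],"dr":[0,0,-0.085],"claw":-1},{"linear":[-0.8,-0.55,0],"dr":[0,0,-0.13],"claw":-1},{"linear":[-1,-0.7,0],"dr":[0,0,-0.175],"claw":-1},{"linear":[-1,-0.78,0],"dr":[0,0,-0.22],"claw":-1},{"linear":[-1,-0.78,0],"dr":[0,0,-0.263],"claw":-1},{"linear":[-1,-0.78,0],"dr":[0,0,-0.263],"claw":-1},{"linear":[-1,-0.78,0],"dr":[0,0,-0.263],"claw":-1}]'
python3 - <<'E'
from h import *
s=ctrl.observe();cv2.imwrite('pics/w5.png',ctrl.grab_frame('wrist'));import pickle;pickle.dump(s,open('w5.pkl','wb'))
go(410.8,301.2,26.5,37)
E
```

```text
t: 10.1
tcp_pos: [426.2, 297.7, 115.3]
ee_rot: [2.982, 0.988, -0.003]
force: [0.8, -0.0, -1.0]
width: 7.3
grip_force: 78.3
t 10.15 at [426.4 297.7 115.5] w 7.1 grip 78.3 F [ 0.9  0.1 -0.6]
shift [-0.103 -0.121  0.89 ] turn [-0.      0.0004 -0.0017]
```

View pics/w5.png

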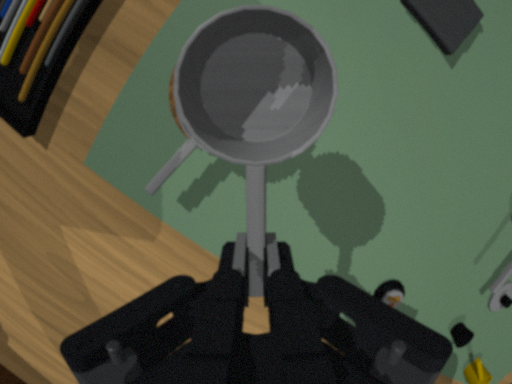

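The medium pan's rim is at (255,85), and the large handle shows from (195,142) to its end at (150,190).

```bash
python3 - <<'E'
from h import *
import pickle;s=pickle.load(open('w5.pkl','rb'))
W=R.from_rotvec(s['ee_rot'])
print('med in tool',W.inv().apply(wat((255,85),136,s)-s['tcp_pos']))
for p in((174,85),(336,85),(255,6),(255,165)):print(W.inv().apply(wat(p,136,s)-s['tcp_pos']).round(1))
e=wat((150,189),34,s);f=wat((194,143),34,s);u=(f-e)/np.linalg.norm(f-e);print(e,f,u,'large centre',e+105*u,'yaw',np.degrees(np.arctan2(u[1],u[0])))
E
```

```text
med in tool [ 84.56565434  -1.23086562 -20.85632642]
[ 85.6 -34.4 -20.9]
[ 85.6  31.9 -20.9]
[117.8  -1.3 -20.9]
[ 51.3  -1.2 -20.8]
[378.1 372.2  34. ] [432.1 362.5  34. ] [ 0.98424682 -0.17679989  0.        ] large centre [481.44591587 353.63601141  34.        ] yaw -10.183417708006997
```

```bash
python3 -c "
from h import *
go(413.1,302.3,26.5,37)"
```

```text
t 10.15 at [426.4 297.7 115.5] w 7.1 grip 78.3 F [ 0.9  0.1 -0.6]
shift [-0.078 -0.116  0.89 ] turn [-0.      0.0004 -0.0017]
```

```bash
python3 -m handwheel '[{"linear":[-0.08,-0.12,0],"dr":[0,0,0],"claw":-1},{"linear":[-0.08,-0.12,0.2],"dr":[0,0,0],"claw":-1},{"linear":[-0.08,-0.12,0.5],"dr":[0,0,0],"claw":-1},{"linear":[-0.08,-0.12,0.7],"dr":[0,0,0],"claw":-1},{"linear":[-0.08,-0.12,0.8],"dr":[0,0,0],"claw":-1},{"linear":[-0.08,-0.12,0.86],"dr":[0,0,0],"claw":-1},{"linear":[-0.08,-0.12,0.89],"dr":[0,0,0],"claw":-1},{"linear":[-0.08,-0.12,0.9],"dr":[0,0,0],"claw":-1},{"linear":[-0.08,-0.12,0.9],"dr":[0,0,0],"claw":-1}]'
```

```text
t: 11.05
tcp_pos: [413.1, 303.0, 27.2]
ee_rot: [-2.98, -0.994, -0.001]
force: [-3.6, -1.5, 4.8]
width: 7.0
grip_force: 79.1
```

```bash
python3 -m handwheel '[{"linear":[0,0,-0.003],"dr":[0,0,0],"claw":-0.3},{"linear":[0,0,-0.003],"dr":[0,0,0],"claw":-0.3},{"linear":[0,0,-0.003],"dr":[0,0,0],"claw":-0.3},{"linear":[0,0,-0.3],"dr":[0,0,0],"claw":-0.3},{"linear":[0,0,-0.7],"dr":[0,0,0],"claw":-0.3},{"linear":[0,0,-1],"dr":[0,0,0],"claw":-0.3},{"linear":[0,0,-1],"dr":[0,0,0],"claw":-0.3}]'
python3 -c "
from h import *
ctrl.grab_frame('wrist')
go(515,-4,190,1)"
```

```text
t: 11.75
tcp_pos: [414.8, 304.0, 130.1]
ee_rot: [-2.978, -0.994, -0.011]
force: [0.9, 0.9, -0.5]
width: 29.7
grip_force: 0.0
t 11.8 at [413.9 303.4 128. ] w 30.0 grip 0.0 F [-0.5 -0.9 -0.3]
shift [-1.036  3.065 -0.623] turn [-0.0003 -0.0012  0.1996]
```

```bash
python3 -m handwheel '[{"linear":[-0.1,0.4,-0.3],"dr":[0,0,0],"claw":-0.3},{"linear":[-0.35,1,-0.6],"dr":[0,0,0],"claw":-0.3},{"linear":[-0.35,1,-0.6],"dr":[0,0,0],"claw":-0.3}]' && python3 -m handwheel '[{"linear":[-0.2,0.5,0],"dr":[0,0,0],"claw":-0.3},{"linear":[-0.35,1,0],"dr":[0,0,0],"claw":-0.3},{"linear":[-0.35,1,0],"dr":[0,0,0],"claw":-0.3}]' && python3 -m handwheel '[{"linear":[-0.2,0.5,0],"dr":[0,0,0.045],"claw":-0.3},{"linear":[-0.35,1,0],"dr":[0,0,0.09],"claw":-0.3},{"linear":[-0.35,1,0],"dr":[0,0,0.135],"claw":-0.3},{"linear":[-0.35,1,0],"dr":[0,0,0.18],"claw":-0.3},{"linear":[-0.35,1,0],"dr":[0,0,0.2],"claw":-0.3},{"linear":[-0.35,1,0],"dr":[0,0,0.2],"claw":-0.3}]'
python3 - <<'E'
from h import *
s=ctrl.observe();print(s['tcp_pos']);cv2.imwrite('pics/w6.png',ctrl.grab_frame('wrist'));import pickle;pickle.dump(s,open('w6.pkl','wb'))
E
```

```text
t: 12.1
tcp_pos: [445.8, 199.6, 186.8]
ee_rot: [2.98, 0.993, 0.001]
force: [0.7, 0.9, 0.0]
width: 29.7
grip_force: 0.0
t: 12.4
tcp_pos: [478.0, 97.0, 185.3]
ee_rot: [2.981, 0.989, -0.002]
force: [-0.3, 0.3, 0.5]
width: 29.6
grip_force: 0.0
t: 13.0
tcp_pos: [508.9, 0.3, 185.1]
ee_rot: [-3.141, -0.024, 0.003]
force: [-0.2, 0.4, -0.1]
width: 30.1
grip_force: 0.0
[5.08869405e+02 2.52296293e-01 1.85148799e+02]
```

View pics/w6.png

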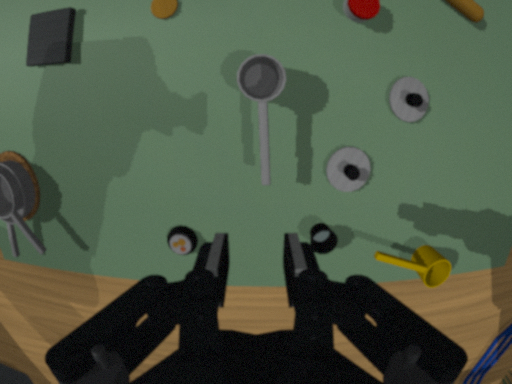

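The small pan's rim is at (261.5,78) with its handle end at (266,184). The target lid's disc is at (409,99). The nested pans at the left edge show fanned handles.

```bash
python3 - <<'E'
from h import *
import pickle;s=pickle.load(open('w6.pkl','rb'))
c=wat((261.5,78),48,s);e=wat((266,184),47,s);u=(e-c)*[1,1,0];l=np.linalg.norm(u);u/=l;yaw=np.degrees(np.arctan2(u[1],u[0]))%360-180
g=c+85*u;print(c,e,l,yaw,g);print('lid',wat((409,99),8,s));go(g[0],g[1],25,yaw)
E
```

```text
[603.2  -2.9  48. ] [500.5  -9.3  47. ] 102.89922254322434 3.5659144346091125 [518.36456797  -8.18672605  48.        ]
lid [ 594.4 -175.     8. ]
t 13.05 at [5.090e+02 3.000e-01 1.854e+02] w 30.0 grip 0.0 F [0.4 0.4 0.2]
shift [0.095 0.087 1.604] turn [-0.0001  0.0005 -0.0141]
```

```bash
python3 -m handwheel '[{"linear":[0.05,0.05,0.3],"dr":[0,0,-0.014],"claw":-0.3},{"linear":[0.095,0.085,0.7],"dr":[0,0,-0.014],"claw":-0.3},{"linear":[0.095,0.085,0.8],"dr":[0,0,-0.014],"claw":-0.3},{"linear":[0.095,0.085,0.8],"dr":[0,0,-0.014],"claw":-0.3}]' && python3 -m handwheel '[{"linear":[0,0,0.4],"dr":[0,0,0],"claw":-0.3},{"linear":[0,0,0.7],"dr":[0,0,0],"claw":-0.3},{"linear":[0,0,0.8],"dr":[0,0,0],"claw":-0.3},{"linear":[0,0,0.8],"dr":[0,0,0],"claw":-0.3},{"linear":[0,0,0.8],"dr":[0,0,0],"claw":-1},{"linear":[0,0,0.8],"dr":[0,0,0],"claw":-1},{"linear":[0,0,0.8],"dr":[0,0,0],"claw":-1},{"linear":[0,0,0.8],"dr":[0,0,0],"claw":-1},{"linear":[0,0,0.8],"dr":[0,0,0],"claw":-1}]' 80 && python3 -m handwheel '[{"linear":[0,0,-0.1],"dr":[0,0,0],"claw":-1},{"linear":[0,0,-0.3],"dr":[0,0,0],"claw":-1},{"linear":[0,0,-0.6],"dr":[0,0,0],"claw":-1},{"linear":[0,0,-0.9],"dr":[0,0,0],"claw":-1},{"linear":[0,0,-1],"dr":[0,0,0],"claw":-1},{"linear":[0,0,-1],"dr":[0,0,0],"claw":-1}]'
python3 -c "
from h import *
import numpy as np
a=np.radians(82);print(481-85*np.cos(a),353.5-85*np.sin(a));go(481-85*np.cos(a),353.5-85*np.sin(a),128,82)"
```

```text
t: 13.45
tcp_pos: [517.9, -8.0, 105.1]
ee_rot: [-3.14, -0.096, 0.006]
force: [-1.0, 0.7, 0.7]
width: 30.2
grip_force: 0.0
t: 14.35
tcp_pos: [519.4, -8.4, 27.0]
ee_rot: [3.14, 0.094, 0.002]
force: [-1.8, 1.1, 6.5]
width: 6.8
grip_force: 80.6
t: 14.95
tcp_pos: [519.5, -8.4, 127.6]
ee_rot: [3.14, 0.094, 0.004]
force: [-0.2, -0.6, -1.2]
width: 6.8
grip_force: 79.8
469.1702864183944 269.32721415696653
t 14.95 at [519.5  -8.4 127.6] w 6.8 grip 79.8 F [-0.2 -0.6 -1.2]
shift [-0.335 -2.803 -0.006] turn [ 0.0006 -0.0006 -0.4364]
```

```bash
python3 -m handwheel '[{"linear":[-0.05,-0.3,0],"dr":[0,0,0],"claw":-1},{"linear":[-0.1,-0.7,0],"dr":[0,0,0],"claw":-1},{"linear":[-0.12,-1,0],"dr":[0,0,0],"claw":-1}]' && python3 -m handwheel '[{"linear":[-0.05,-0.4,0],"dr":[0,0,-0.04],"claw":-1},{"linear":[-0.1,-0.8,0],"dr":[0,0,-0.08],"claw":-1},{"linear":[-0.12,-0.9,0],"dr":[0,0,-0.12],"claw":-1},{"linear":[-0.12,-0.9,0],"dr":[0,0,-0.16],"claw":-1},{"linear":[-0.12,-0.9,0],"dr":[0,0,-0.2],"claw":-1},{"linear":[-0.12,-0.9,0],"dr":[0,0,-0.24],"claw":-1},{"linear":[-0.12,-0.9,0],"dr":[0,0,-0.28],"claw":-1},{"linear":[-0.12,-0.9,0],"dr":[0,0,-0.32],"claw":-1},{"linear":[-0.12,-0.9,0],"dr":[0,0,-0.36],"claw":-1},{"linear":[-0.12,-0.9,0],"dr":[0,0,-0.4],"claw":-1},{"linear":[-0.12,-0.9,0],"dr":[0,0,-0.435],"claw":-1},{"linear":[-0.12,-0.9,0],"dr":[0,0,-0.435],"claw":-1}]'
python3 - <<'E'
from h import *
go(469.2,269.3,128,82)
s=ctrl.observe();cv2.imwrite('pics/w7.png',ctrl.grab_frame('wrist'));import pickle;pickle.dump(s,open('w7.pkl','wb'))
E
```

```text
t: 15.25
tcp_pos: [499.4, 92.1, 124.8]
ee_rot: [-3.14, -0.094, 0.004]
force: [0.9, -0.4, -0.6]
width: 6.8
grip_force: 79.8
t: 16.45
tcp_pos: [482.8, 179.6, 124.9]
ee_rot: [-2.373, -2.057, 0.004]
force: [-0.6, 0.2, -1.1]
width: 6.8
grip_force: 79.8
t 16.45 at [482.8 179.6 124.9] w 6.8 grip 79.8 F [-0.6  0.2 -1.1]
shift [ 0.868 -0.262 -0.032] turn [-0.0007  0.0003 -0.0009]
```

View pics/w7.png

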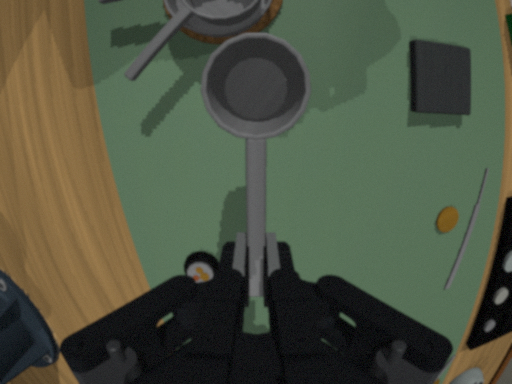

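The held small pan's rim is at (255,85). The medium handle shows from its end at (131,75) to (187,14).

```bash
python3 - <<'E'
from h import *
import pickle;s=pickle.load(open('w7.pkl','rb'))
W=R.from_rotvec(s['ee_rot'])
t=W.inv().apply(wat((255,85),146,s)-s['tcp_pos']);print(t)
e=wat((131,74.5),47,s);f=wat((187,14),47,s);u=(f-e)/np.linalg.norm(f-e);m=e+105*u;print(e,f,'med centre',m,'yaw',np.degrees(np.arctan2(u[1],u[0])))
m=(m+[481,353.5,0])/2;d=W.apply(t);print(m);go(m[0]-d[0],m[1]-d[1],128,82)
E
```

```text
[ 85.17080729  -1.08418959 -21.23079568]
[401.6 292.7  47. ] [452.3 329.2  47. ] med centre [486.81429368 354.04756843  47.        ] yaw 35.75091007701605
[483.90714684 353.77378421  23.5       ]
t 16.5 at [483.  179.7 125.1] w 7.2 grip 79.8 F [-0.4 -0.1 -0.7]
shift [ 0.872 -0.231 -0.029] turn [-0.0006  0.0003 -0.0022]
```

```bash
python3 -m handwheel '[{"linear":[0.4,-0.1,0],"dr":[0,0,0],"claw":-1},{"linear":[0.8,-0.2,0],"dr":[0,0,0],"claw":-1},{"linear":[0.87,-0.23,0],"dr":[0,0,0],"claw":-1},{"linear":[0.87,-0.23,0.2],"dr":[0,0,0],"claw":-1},{"linear":[0.87,-0.23,0.5],"dr":[0,0,0],"claw":-1},{"linear":[0.87,-0.23,0.7],"dr":[0,0,0],"claw":-1},{"linear":[0.87,-0.23,0.8],"dr":[0,0,0],"claw":-1},{"linear":[0.87,-0.23,0.84],"dr":[0,0,0],"claw":-1},{"linear":[0.87,-0.23,0.86],"dr":[0,0,0],"claw":-1},{"linear":[0.87,-0.23,0.86],"dr":[0,0,0],"claw":-1}]'
```

```text
t: 17.5
tcp_pos: [473.7, 269.3, 40.8]
ee_rot: [2.376, 2.055, 0.001]
force: [0.6, 0.6, 0.4]
width: 7.0
grip_force: 79.8
```

```bash
python3 -m handwheel '[{"linear":[0,0,0.01],"dr":[0,0,0],"claw":-1},{"linear":[0,0,0.02],"dr":[0,0,0],"claw":-1},{"linear":[0,0,0.02],"dr":[0,0,0],"claw":-1}]'
```

```text
t: 17.8
tcp_pos: [473.8, 269.2, 39.1]
ee_rot: [2.375, 2.055, 0.002]
force: [-0.4, -2.8, 7.5]
width: 6.7
grip_force: 80.8
```

```bash
python3 -m handwheel '[{"linear":[0,0,-0.003],"dr":[0,0,0],"claw":-0.3},{"linear":[0,0,-0.003],"dr":[0,0,0],"claw":-0.3},{"linear":[0,0,-0.003],"dr":[0,0,0],"claw":-0.3},{"linear":[0,0,-0.3],"dr":[0,0,0],"claw":-0.3},{"linear":[0,0,-0.7],"dr":[0,0,0],"claw":-0.3},{"linear":[0,0,-1],"dr":[0,0,0],"claw":-0.3},{"linear":[0,0,-1],"dr":[0,0,0],"claw":-0.3}]'
python3 -c "
from h import *
go(594,-176,190,82)"
```

```text
t: 18.5
tcp_pos: [475.1, 270.2, 142.1]
ee_rot: [2.374, 2.055, 0.01]
force: [-0.8, 0.7, -0.8]
width: 29.6
grip_force: 0.0
t 18.5 at [475.1 270.2 142.1] w 29.6 grip 0.0 F [-0.8  0.7 -0.8]
shift [-4.243  1.82  -0.484] turn [ 0.0018 -0.0012 -0.0014]
```

```bash
python3 -m handwheel '[{"linear":[-0.4,0.15,-0.4],"dr":[0,0,0],"claw":0},{"linear":[-1,0.45,-0.48],"dr":[0,0,0],"claw":0},{"linear":[-1,0.45,-0.48],"dr":[0,0,0],"claw":0}]' && python3 -m handwheel '[{"linear":[-0.5,0.22,0],"dr":[0,0,0],"claw":0},{"linear":[-1,0.45,0],"dr":[0,0,0],"claw":0},{"linear":[-1,0.45,0],"dr":[0,0,0],"claw":0}]' && python3 -m handwheel '[{"linear":[-0.5,0.22,0],"dr":[0,0,0],"claw":0},{"linear":[-1,0.45,0],"dr":[0,0,0],"claw":0},{"linear":[-1,0.45,0],"dr":[0,0,0],"claw":0}]' && python3 -m handwheel '[{"linear":[-0.5,0.22,0],"dr":[0,0,0],"claw":0},{"linear":[-1,0.45,0],"dr":[0,0,0],"claw":0},{"linear":[-1,0.45,0],"dr":[0,0,0],"claw":0}]' && python3 -m handwheel '[{"linear":[-0.24,0.02,0],"dr":[0,0,0],"claw":0},{"linear":[-0.24,0.02,0],"dr":[0,0,0],"claw":0},{"linear":[-0.24,0.02,0],"dr":[0,0,0],"claw":0}]'
python3 - <<'E'
from h import *
import pickle
s=ctrl.observe();w=ctrl.grab_frame('wrist');pickle.dump(s,open('w8.pkl','wb'))
sc=ctrl.grab_frame('scene');cv2.imwrite('pics/scene8.png',sc);sd=ctrl.grab_frame('side');cv2.imwrite('pics/side8.png',sd)
r=lambda a:cv2.resize(a,(400,300),interpolation=cv2.INTER_CUBIC)
# left: wrist crop (150..350,60..210) x2 ; scene crop (310..430,70..160); side crop
A=r(w[60:210,150:350]);B=r(sc[75:165,315:435]);C=r(sd[85:175,190:310])
cv2.imwrite('pics/m8.png',np.vstack([np.hstack([A,B]),np.hstack([C,r(w)])]))
cv2.imwrite('pics/w8.png',w)
E
```

```text
t: 18.8
tcp_pos: [504.2, 161.5, 186.8]
ee_rot: [2.376, 2.054, 0.001]
force: [0.4, 1.0, 0.1]
width: 42.6
grip_force: 0.0
t: 19.1
tcp_pos: [534.3, 54.5, 185.5]
ee_rot: [2.379, 2.052, -0.001]
force: [-0.2, 0.5, 0.5]
width: 42.7
grip_force: 0.0
t: 19.4
tcp_pos: [564.5, -50.6, 185.5]
ee_rot: [2.379, 2.052, -0.001]
force: [-0.4, 0.8, -0.5]
width: 42.9
grip_force: 0.0
t: 19.7
tcp_pos: [594.5, -155.8, 185.4]
ee_rot: [2.378, 2.052, -0.001]
force: [-0.4, 1.1, -0.3]
width: 42.5
grip_force: 0.0
t: 20.0
tcp_pos: [592.3, -175.6, 185.6]
ee_rot: [-2.375, -2.055, 0.0]
force: [0.3, 0.4, 0.3]
width: 42.5
grip_force: 0.0
```

View pics/m8.png

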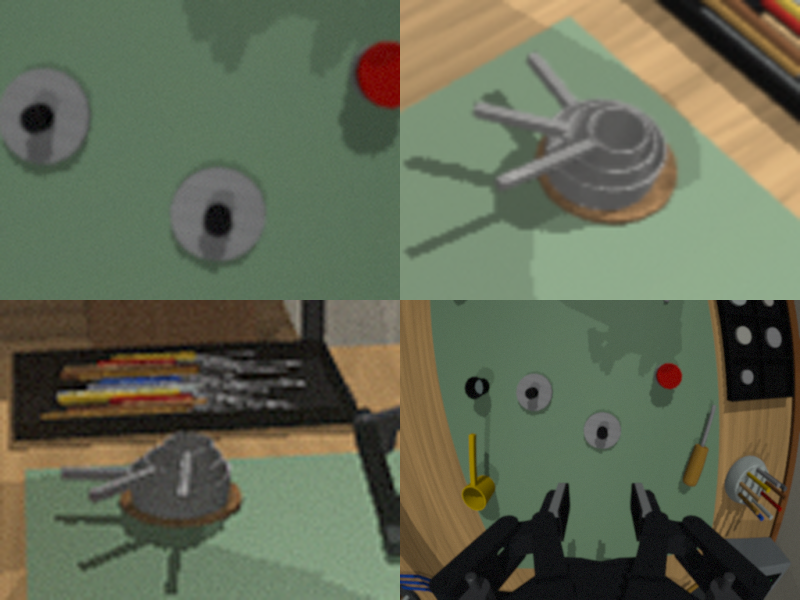

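Top right shows the three pans nested with their handles fanned, and the small rim at scene (380.4,114). In the wrist view (top left) the target lid's disc is at wrist (259,167) and its knob at (259,169).

```bash
python3 - <<'E'
from h import *
import pickle;s=pickle.load(open('w8.pkl','rb'))
print('small',at('scene',(380.4,114),60),at('side',(246,128.8),60))
d=wat((259,167),8,s);k=wat((259,169),26,s);print(d,k)
g=(d+k)/2;go(g[0],g[1],11,82)
E
```

```text
small [486.3 355.2  60. ] [482.2 342.   60. ]
[ 595.1 -175.9    8. ] [ 595.2 -173.4   26. ]
t 20.15 at [ 592.6 -175.2  186.2] w 42.5 grip 0.0 F [-0.1  0.3  1.1]
shift [0.009 0.025 1.752] turn [-0.0001 -0.0001 -0.0011]
```

```bash
python3 -m handwheel '[{"linear":[0.01,0.025,0.4],"dr":[0,0,0],"claw":0},{"linear":[0.01,0.025,0.9],"dr":[0,0,0],"claw":0},{"linear":[0.01,0.025,0.95],"dr":[0,0,0],"claw":0},{"linear":[0.01,0.025,0.95],"dr":[0,0,0],"claw":0}]' && python3 -m handwheel '[{"linear":[0,0,0.4],"dr":[0,0,0],"claw":0},{"linear":[0,0,0.7],"dr":[0,0,0],"claw":0},{"linear":[0,0,0.8],"dr":[0,0,0],"claw":0},{"linear":[0,0,0.8],"dr":[0,0,0],"claw":0},{"linear":[0,0,0.8],"dr":[0,0,0],"claw":-1},{"linear":[0,0,0.8],"dr":[0,0,0],"claw":-1},{"linear":[0,0,0.8],"dr":[0,0,0],"claw":-1},{"linear":[0,0,0.8],"dr":[0,0,0],"claw":-1},{"linear":[0,0,0.8],"dr":[0,0,0],"claw":-1}]' 40
```

```text
t: 20.55
tcp_pos: [594.9, -175.2, 91.2]
ee_rot: [-2.374, -2.055, 0.001]
force: [1.1, 0.2, 0.8]
width: 42.8
grip_force: 0.0
t: 21.45
tcp_pos: [596.4, -176.3, 13.6]
ee_rot: [2.373, 2.054, 0.003]
force: [-0.8, 1.2, 6.9]
width: 13.7
grip_force: 38.9
```

```bash
python3 -m handwheel '[{"linear":[0,0,-0.1],"dr":[0,0,0],"claw":-1},{"linear":[0,0,-0.3],"dr":[0,0,0],"claw":-1},{"linear":[0,0,-0.7],"dr":[0,0,0],"claw":-1},{"linear":[0,0,-1],"dr":[0,0,0],"claw":-1},{"linear":[0,0,-1],"dr":[0,0,0],"claw":-1}]'
python3 -c "
from h import *
go(486,320,115,82)"
```

```text
t: 21.95
tcp_pos: [597.5, -176.7, 117.1]
ee_rot: [2.37, 2.051, 0.006]
force: [-0.0, 0.7, -0.6]
width: 13.8
grip_force: 39.1
t 21.95 at [ 597.5 -176.7  117.1] w 13.8 grip 39.1 F [-0.   0.7 -0.6]
shift [ 4.756e+00 -1.817e+00 -3.000e-03] turn [ 0.0026  0.0006 -0.0014]
```

```bash
python3 -m handwheel '[{"linear":[0.3,-0.1,0],"dr":[0,0,0],"claw":-1},{"linear":[0.7,-0.25,0],"dr":[0,0,0],"claw":-1},{"linear":[1,-0.36,0],"dr":[0,0,0],"claw":-1}]' && python3 -m handwheel '[{"linear":[0.5,-0.18,0],"dr":[0,0,0],"claw":-1},{"linear":[1,-0.36,0],"dr":[0,0,0],"claw":-1}]' && python3 -m handwheel '[{"linear":[0.5,-0.18,0],"dr":[0,0,0],"claw":-1},{"linear":[1,-0.36,0],"dr":[0,0,0],"claw":-1}]' && python3 -m handwheel '[{"linear":[0.5,-0.18,0],"dr":[0,0,0],"claw":-1},{"linear":[1,-0.36,0],"dr":[0,0,0],"claw":-1}]' && python3 -m handwheel '[{"linear":[0.3,-0.18,0],"dr":[0,0,0],"claw":-1},{"linear":[0.7,-0.36,0],"dr":[0,0,0],"claw":-1},{"linear":[0.7,-0.36,0],"dr":[0,0,0],"claw":-1},{"linear":[0.7,-0.36,0],"dr":[0,0,0],"claw":-1}]'
python3 - <<'E'
from h import *
import pickle
s=ctrl.observe();w=ctrl.grab_frame('wrist');pickle.dump(s,open('w9.pkl','wb'))
cv2.imwrite('pics/w9.png',cv2.resize(w[40:340,80:430],None,fx=2,fy=2,interpolation=cv2.INTER_CUBIC))
go(486,354.5,115,82)
E
```

```text
t: 22.25
tcp_pos: [573.0, -70.1, 111.5]
ee_rot: [-2.376, -2.055, 0.0]
force: [0.9, 0.8, -0.6]
width: 13.6
grip_force: 39.1
t: 22.45
tcp_pos: [553.2, 27.6, 111.6]
ee_rot: [2.377, 2.054, 0.0]
force: [1.0, 0.4, -0.4]
width: 14.0
grip_force: 39.1
t: 22.65
tcp_pos: [533.1, 126.0, 111.7]
ee_rot: [2.376, 2.055, 0.001]
force: [0.5, 1.2, -0.5]
width: 13.8
grip_force: 39.1
t: 22.85
tcp_pos: [513.1, 224.1, 111.7]
ee_rot: [2.376, 2.055, 0.001]
force: [0.8, 0.1, 0.1]
width: 13.9
grip_force: 39.1
t: 23.25
tcp_pos: [487.9, 297.2, 111.4]
ee_rot: [2.374, 2.058, -0.0]
force: [-0.5, -0.0, -0.8]
width: 14.0
grip_force: 39.1
t 23.3 at [488.2 296.4 111.4] w 14.0 grip 39.1 F [-0.1 -1.1 -0.9]
shift [ 0.572 -0.105 -0.036] turn [ 0.      0.0001 -0.0013]
```

View pics/w9.png

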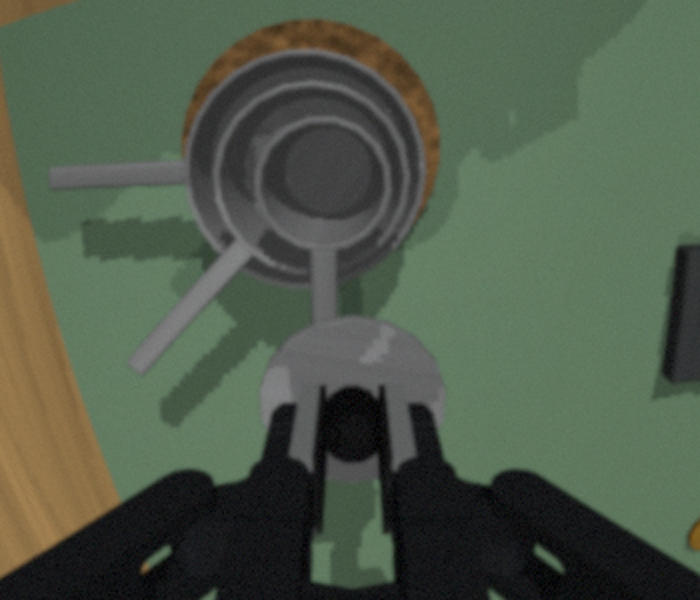

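All three pans are nested and fanned. The small rim is at crop (323,182), which is image (241.5,131.3), and the held lid's disc is at image (256,239.5).

```bash
python3 - <<'E'
from h import *
import pickle;s=pickle.load(open('w9.pkl','rb'))
W=R.from_rotvec(s['ee_rot'])
f=lambda u,v,z:wat((80+u/2,40+v/2),z,s)
c=f(323,182.5,60);print('small',c,f(255,182,60),f(391,182,60),f(323,117,60),f(323,248,60))
d=f(352,399,106);print('lid in tool',W.inv().apply(d-s['tcp_pos']),W.inv().apply(f(260,399,106)-s['tcp_pos']),W.inv().apply(f(352,316,106)-s['tcp_pos']))
print('knob',W.inv().apply(f(352,424,124)-s['tcp_pos']))
go(c[0],c[1],70,82)
E
```

```text
small [486.  354.7  60. ] [463.8 358.4  60. ] [508.  351.8  60. ] [489.2 376.   60. ] [482.6 332.9  60. ]
lid in tool [ 2.44967873 -0.61511186  5.42911426] [  2.25507513 -26.65070534   5.42773549] [27.41057504 -0.55471288  5.42640591]
knob [  4.97918289  -0.57276339 -12.57115839]
t 23.3 at [488.2 296.4 111.4] w 14.0 grip 39.1 F [-0.1 -1.1 -0.9]
shift [ 0.574 -0.106  0.414] turn [ 0.      0.0001 -0.0013]
```

```bash
python3 -m handwheel '[{"linear":[0.3,-0.05,0],"dr":[0,0,0],"claw":-1},{"linear":[0.55,-0.11,0],"dr":[0,0,0],"claw":-1},{"linear":[0.55,-0.11,0],"dr":[0,0,0],"claw":-1},{"linear":[0.55,-0.11,0.15],"dr":[0,0,0],"claw":-1},{"linear":[0.55,-0.11,0.28],"dr":[0,0,0],"claw":-1},{"linear":[0.55,-0.11,0.34],"dr":[0,0,0],"claw":-1},{"linear":[0.55,-0.11,0.37],"dr":[0,0,0],"claw":-1},{"linear":[0.55,-0.11,0.37],"dr":[0,0,0],"claw":-1}]'
python3 -c "
from h import *
go(486,352.7,70,82)"
```

```text
t: 24.1
tcp_pos: [485.3, 352.2, 73.8]
ee_rot: [-2.376, -2.055, 0.001]
force: [0.6, 0.1, -0.8]
width: 13.4
grip_force: 39.1
t 24.1 at [485.3 352.2  73.8] w 13.4 grip 39.1 F [ 0.6  0.1 -0.8]
shift [0.006 0.007 0.038] turn [-0.0002  0.0002 -0.0016]
```

```bash
python3 -m handwheel '[{"linear":[0.005,0.005,0.015],"dr":[0,0,0],"claw":-1},{"linear":[0.005,0.005,0.03],"dr":[0,0,0],"claw":-1},{"linear":[0.005,0.005,0.042],"dr":[0,0,0],"claw":-1},{"linear":[0.005,0.005,0.042],"dr":[0,0,0],"claw":-1}]'
```

```text
t: 24.5
tcp_pos: [485.8, 353.1, 70.1]
ee_rot: [2.376, 2.056, -0.0]
force: [-0.4, -0.1, -0.6]
width: 13.9
grip_force: 39.1
```

```bash
python3 -m handwheel '[{"linear":[0,0,0.01],"dr":[0,0,0],"claw":-1},{"linear":[0,0,0.015],"dr":[0,0,0],"claw":-1},{"linear":[0,0,0.015],"dr":[0,0,0],"claw":-1}]'
```

```text
t: 24.8
tcp_pos: [486.2, 353.3, 69.8]
ee_rot: [2.375, 2.056, 0.002]
force: [-3.1, -1.1, 9.8]
width: 14.2
grip_force: 40.1
```

Contact came at 69.8, which matches the predicted seat height of 69.6. I'll open the gripper and rise straight up.

```bash
python3 -m handwheel '[{"linear":[0,0,-0.005],"dr":[0,0,0],"claw":-0.2},{"linear":[0,0,-0.005],"dr":[0,0,0],"claw":-0.2},{"linear":[0,0,-0.005],"dr":[0,0,0],"claw":-0.2},{"linear":[0,0,-0.005],"dr":[0,0,0],"claw":-0.2},{"linear":[0,0,-0.2],"dr":[0,0,0],"claw":-0.2},{"linear":[0,0,-0.6],"dr":[0,0,0],"claw":-0.2},{"linear":[0,0,-1],"dr":[0,0,0],"claw":-0.2},{"linear":[0,0,-1],"dr":[0,0,0],"claw":-0.2}]'  && python3 -m handwheel '[{"linear":[-0.9,0,0],"dr":[0,0,0],"claw":-0.2},{"linear":[-0.9,0,0],"dr":[0,0,0],"claw":-0.2},{"linear":[-0.9,0,0],"dr":[0,0,0],"claw":-0.2},{"linear":[-0.9,0,0],"dr":[0,0,0],"claw":-0.2}]'
python3 - <<'E'
from h import *
s=ctrl.observe();w=ctrl.grab_frame('wrist');a=ctrl.grab_frame('wrist')
cv2.imwrite('pics/w10.png',w);g=cv2.cvtColor(w,cv2.COLOR_BGR2GRAY)
# predicted pixel of knob top and dark-blob check, no viewing
p=ctrl.camera_params('wrist');H=np.linalg.inv(p['hand_eye']);W=R.from_rotvec(s['ee_rot'])
def proj(X):
    t=W.inv().apply(np.array(X)-s['tcp_pos']);c=H[:3,:3]@t+H[:3,3];r=np.hypot(c[0],c[1]);th=np.arctan2(r,c[2])
    return p['cx']+p['fx']*th*c[0]/r,p['cy']+p['fx']*th*c[1]/r
u,v=proj([486,354.7,82]);print('knob predicted',u,v)
r=g[int(v)-30:int(v)+30,int(u)-30:int(u)+30];n,l,st,ce=cv2.connectedComponentsWithStats((r<40).astype('uint8'))
for i in range(1,n):
    if st[i,4]>40:
        q=ce[i]+[int(u)-30,int(v)-30];print('dark blob',q,st[i],wat(q,82,s))
# lid disc: bright gray unsaturated circle
cs=cv2.HoughCircles(cv2.medianBlur(g,3),cv2.HOUGH_GRADIENT,1,10,param1=80,param2=18,minRadius=12,maxRadius=60)
print([ (c.round(0).tolist(),wat(c[:2],64,s).tolist()) for c in cs[0][:8] if np.hypot(c[0]-u,c[1]-v)<25])
E
```

```text
t: 25.6
tcp_pos: [488.0, 354.4, 173.9]
ee_rot: [2.374, 2.055, 0.013]
force: [1.3, -0.4, -0.4]
width: 33.8
grip_force: 0.0
t: 26.0
tcp_pos: [473.1, 263.6, 168.5]
ee_rot: [-2.377, -2.054, -0.0]
force: [0.2, 0.3, -0.3]
width: 34.3
grip_force: 0.0
knob predicted 256.1283214016767 79.48155969930612
dark blob [255.42909091  82.4       ] [ 21  24  18  20 275] [485.2 352.6  82. ]
[([250.0, 82.0, 40.0], [480.6, 354.6, 64.0]), ([244.0, 72.0, 47.0], [476.9, 362.7, 64.0]), ([256.0, 74.0, 45.0], [486.4, 360.4, 64.0]), ([260.0, 94.0, 53.0], [487.9, 342.6, 64.0]), ([236.0, 94.0, 57.0], [468.5, 345.5, 64.0]), ([250.0, 94.0, 44.0], [479.1, 344.7, 64.0]), ([236.0, 82.0, 43.0], [470.0, 355.4, 64.0]), ([264.0, 80.0, 40.0], [492.0, 353.8, 64.0])]
```

The knob is within about 2 mm of the small pan's axis, and the lid's seat height matched. The arm is clear, so I'm handing in.

```bash
python3 -c "
from plant import ctrl
print(ctrl.sign_off())"
```

```text
the job is handed in; nothing more can be done
None
```

The job is handed in at about 26 s with no verdict returned: the three pans are nested on the coaster with their handles fanned, the lid is on the small pan (knob about 2 mm off its axis, seated at the expected height), and the movement and loupe were left alone.

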